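# Raise the bottle riser to its upper rung and load it

## Robot

A 6-joint arm with a two-finger parallel gripper is mounted at the origin on a cart in front of the work surface, level with it; the furniture and walls round the work are solid. World frame = base frame: x ahead of the robot, y to its left, z up, the work surface at z = 0. Lengths are in m, angles in rad, forces in N, time in s.
With the tool pointing down it reaches from about 0.375 to 0.9 m from the base axis. Payload 3.1 kg.
Tool frame: the origin (TCP) lies midway between the tips of the shut fingers; the grasp point (between the pads) lies 19 mm behind it; z points along the fingers, y is the line along which they close (so a half turn about z gives the same grasp; the last joint's range is limited). The gripper opens to 87 mm and grips with 3 to 60 N. Pads are 19 mm wide; open, the fingers measure 117 mm over their backs; the gripper's body (75 mm by 190 mm) begins 51 mm behind the grasp point.
Start: joints at [-0.178, 0.527, 1.433, -0, 1.181, -0.178], TCP at [0.625, 0, 0.223] pointing down, gripper open.
Joint ranges: [-3.08, 3.08], [-0.75, 2.2], [0.22, 2.44], [-1.43, 4.57], [0, 2.65], [-2.85, 2.85]. Speed limits (rad/s): [2.79, 2.79, 3.14, 3.14, 3.14, 3.14].

## Interface

Orientations are given as a unit quaternion [x, y, z, w].
In Python, from rig import get_obs, cams, job gives the robot as it stands.
- The arm moves only by the tool servo_tool, never from a script. Its argument "moves" is text: rows parted by semicolons, each of 5 numbers parted by spaces: the shift along the tool's x, y, z in m, then the turn about the tool's z in degrees, then the finger opening in m, from 0 to 0.087. In form: dx dy dz spin claw; .... A call has 1 to 10 rows; each row is the pose to reach, as a shift and turn from the pose commanded when the call began, along the tool's axes at that moment; what a row does not reach only later rows make up. A row lasts 1/12 s, in which the tool goes at most 41.7 mm and 7.16 degrees, less where a joint would pass 70% of its speed; a pose out of reach is approached as far as the arm can. A call with a gripper value outside its range is refused whole. The fingers move at their own pace and stop on an object; "grip_force" is the grip in N (left out, the last holds). Time passes only in rows, so rows that repeat a pose let the fingers close. It gives the time, the measured TCP pose, the force, the opening and the grip force at its end, in the units of the state.
- get_obs(): the state, without advancing time (a new reading comes with each control period).
- cams.camera(name): name is "scene" or "side" or "wrist"; returns the picture (480x640x3 uint8, blue, green, red); there is no depth.
- cams.camera_model(name): a dict with "fx", "fy", "cx", "cy" (pixels), "R" (3x3) and "t" (3): a world point X has camera coordinates R X + t. Camera axes: x right, y down, z forward; pixel columns grow to the right and rows downward; lengths in m; the calibration is good to about 2 mm. The wrist camera is an equidistant fisheye: a pixel r from the principal point sees the ray r / f radians off the axis. A picture is of the moment at which its call begins: read the wrist's pose just before it. camera_model takes no time and is no camera call; for the wrist camera it gives the pose at the moment of the call.
- job.hand_in(): hands the job in; it is judged then, once.
The state is a dict: "time": time; "q": joint angles; "joint_velocities": joint speeds; "joint_torque": joint torques, N m; "position": TCP position; "tool_rot": TCP orientation; "ft_force": force on the tool from outside, world axes, zero at the start; "moment": the same for the moment, N m; "grip_width": finger opening in m; "grip_force": force on a finger pad.
Only numpy, scipy, OpenCV 4.12 (cv2) and the standard library are available. Lean on these libraries where they do the work, as an engineer would, in place of code of your own. Each camera call takes 0.05 s, during which the arm holds its last target. There are 200 camera calls.

## Task

The rinse alcohol has to stand higher. Lift the sliding section of the bottle riser by its grip bar until its pawl has passed the upper rung, then lower it gently - never dropping it or forcing it down - until the pawl sits on that rung and carries the section, and let go. Only once it is locked, set the tall round alcohol bottle upright on the riser's platform, and leave everything else on the bench where it is.

Things in the scene. Friction and masses are not known exactly. Their poses are not given: they have to be found in the camera images.
- stand: bottle riser, fixed to the bench, built like a small extension ladder: grey base plate 176 x 130 x 14 mm carrying two upright rails and a sliding section with a bottle platform. Origin: centre of the base's underside; -x is its front (platform side), +x its back (rails), z up.
- rails: two slotted upright rails, 124 mm high, 86 mm apart, 52 mm behind the stand's origin; origin and axes as the stand's. Two 8 mm rungs run between them along y: the lower fixed 22 mm above the bench; the upper, rubber-sleeved, clamped by black hand nuts in the slots, its middle 55 to 85 mm above the bench, different each time and not measured: feel for it.
- section (a joint): height in m of the sliding section (platform, two stiles, grip bar; 0.5 kg, about 0.5 N of friction, falls if let go unlocked; never let it down faster than 0.08 m/s). 0 = as found, hanging on the lower rung; top stop 0.079. Seated on the upper rung it reads 0.033 to 0.063, depending on how that rung is set; raised to 0.070 to 0.076 the pawl is clear above any setting.
- pawl: steel gravity pawl on the section, 26 mm from pin to flat foot, foot pointing back over the rungs. Origin on its pin; axes as the stand's at rest. Going up, a rung folds it in (turned about +y, up to 0.4 rad); 5 mm above its seat it swings out by its own weight within 0.3 s; coming down, the foot lands on the rung and locks. It may take 30 N: feel for the rung at 10 to 15 mm/s.
- grip_bar (a point): middle of the section's black grip bar, 14 x 56 x 14 mm, long along the stand's y, 152 mm above the bench with the section at 0. Between the stiles 60 mm are free for fingers to reach down in front of and behind it (closing along the stand's x), 25 mm deep below its middle. Rises with the section.
- platform (a point): centre of the platform's top face: black rubber mat 92 x 92 mm in a steel rim that stands 6 mm above it, 94 mm wide inside; 75 mm above the bench with the section at 0, 60 mm in front of the grip bar. Axes as the stand's. Rises with the section.
- bottle: alcohol bottle, closed: round body 70 mm across, 168 mm high, 0.25 to 0.5 kg, with a cap 34 mm across between 148 and 168 mm up (grasp it by the cap). Origin: centre of its underside.
- amber_vial: bystander: amber vial, 25 mm across, 50 mm high; origin under its centre
- soap_pump: bystander: soap bottle with pump, 68 x 62 x 165 mm; origin under its centre
- capillary_box: bystander: small carton 30 x 84 x 22 mm; origin under its centre
- felt_marker: bystander: felt marker lying down, 127 mm long, 12 mm thick; origin under its centre
There are look-alikes about, which are no part of the job. Leave any green look-alike of the bottle alone.

How it is judged:
By the outcome, as a careful person would: the job done as asked, in the order asked, and still so for the second after the job is handed in, with the robot touching nothing.
It also fails if it takes over 58 s, if anything falls off the work surface, if the arm or the gripper's body presses on something with over 40 N, if the wrist force passes 120 N, or if a joint passes its speed limit or range.

## Working session

There is one attempt and no reset: what is moved stays moved. The work goes in short steps, Python scripts to look and compute and a tool call to move; the robot and the scene stay as the last step left them, time stands still between calls to the robot, and variables do not carry over. Pictures are saved under pics/ and viewed, at most 10 in all, crops included, and the job is handed in when it is done.

Besides the shell and the picture viewer there is one more tool, called after ">>>" by a JSON object that holds its "method" and its "body", one argument or row to a line. servo_tool: Moves the arm, as the interface text tells. Its arguments: {"type":"object","properties":{"moves":{"type":"string"},"grip_force":{"type":"number"}},"required":["moves"]}

```bash
mkdir -p pics; ls; python3 - <<'E'
from rig import get_obs,cams
import cv2,numpy as np
o=get_obs();print(o)
for n in("scene","side","wrist"):
    m=cams.camera_model(n);print(n,{k:np.round(v,4).tolist() for k,v in m.items() if k!='name' and not isinstance(v,str)})
    cv2.imwrite(f"pics/{n}0.png",cams.camera(n))
E
```

```text
pics
{'time': 0.0, 'q': array([-1.78523234e-01,  5.28462094e-01,  1.43391605e+00,  1.53845842e-05,
        1.18142377e+00, -1.78469321e-01]), 'joint_velocities': array([-0.00039257,  0.00129857, -0.00077661, -0.00063949,  0.00157204,
       -0.00081854]), 'joint_torque': array([-5.45745443e-04, -4.40045428e+01, -1.76593530e+01,  6.32597599e-02,
        5.83207863e-02, -1.53719384e-04]), 'position': array([6.24251320e-01, 1.54455177e-04, 2.21569791e-01]), 'tool_rot': array([ 7.07127481e-01,  7.07085218e-01, -6.24153985e-04, -9.11418625e-04]), 'ft_force': array([-0.50454274,  0.53327502, -0.52119274]), 'moment': array([ 0.01307729,  0.01499248, -0.01343993]), 'grip_force': 0.0, 'grip_width': 0.08683489658981987}
scene {'fx': 530.4755, 'fy': 530.4755, 'cx': 316.3262, 'cy': 245.5018, 'R': [[0.6321, -0.7748, 0.0073], [-0.5057, -0.4197, -0.7537], [0.5871, 0.4727, -0.6572]], 't': [-0.3915, 0.2799, 1.0811]}
side {'fx': 610.6278, 'fy': 610.6278, 'cx': 326.1774, 'cy': 238.8122, 'R': [[0.9979, -0.0643, -0.0032], [-0.0455, -0.6692, -0.7417], [0.0456, 0.7403, -0.6708]], 't': [-0.5026, 0.021, 1.2879]}
wrist {'fx': 371.6483, 'fy': 371.6483, 'cx': 318.7036, 'cy': 243.3271, 'R': [[1.0, -0.0011, -0.0026], [-0.0003, -0.9604, 0.2788], [-0.0028, -0.2788, -0.9604]], 't': [-0.6238, -0.0324, 0.3914]}
```

View pics/scene0.png

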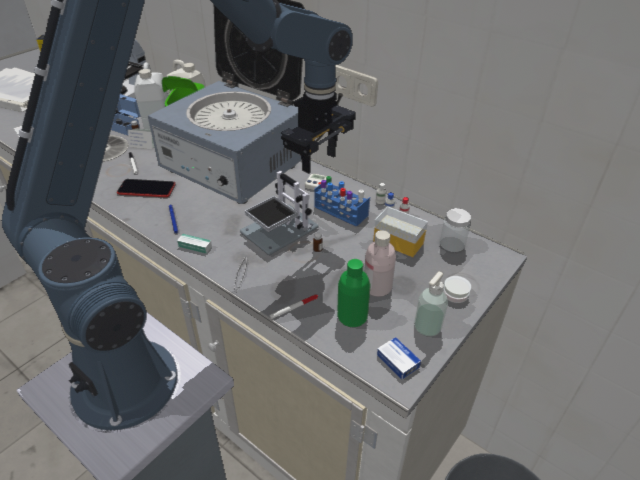

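View pics/side0.png

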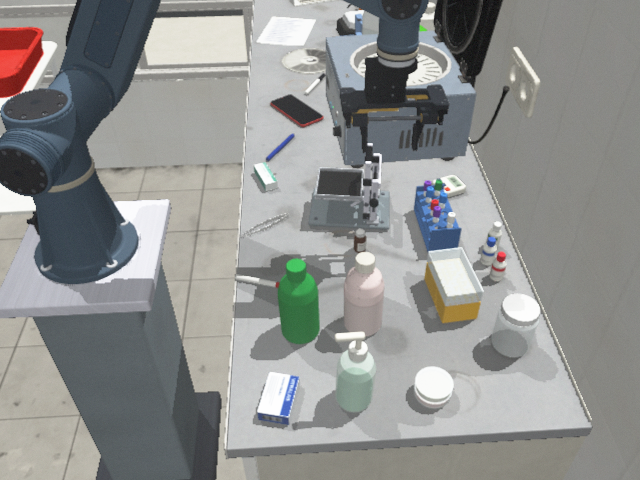

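Both pictures show the same candidates for the bottle: the pinkish round bottle (scene 380,262; side 364,295), a green one (scene 353,293; side 299,302, the look-alike to leave), and the soap pump (scene 431,305; side 355,380). I choose the pinkish one. The riser is at scene (280,222) and side (350,200), with the platform toward the robot. The amber vial is close to it, at scene (318,243).

```bash
cat > h.py <<'E'
import numpy as np,cv2
from rig import get_obs,cams
def ray(n,p,m=None):
    m=m or cams.camera_model(n);R=np.array(m['R']);t=np.array(m['t'])
    x=(p[0]-m['cx'])/m['fx'];y=(p[1]-m['cy'])/m['fy']
    if n=='wrist':
        r=np.hypot(x,y)+1e-12;d=np.array([x/r*np.sin(r),y/r*np.sin(r),np.cos(r)])
    else: d=np.array([x,y,1.])
    return -R.T@t, R.T@d/np.linalg.norm(d)
def plane(n,p,z,m=None):
    c,d=ray(n,p,m);return c+d*(z-c[2])/d[2]
def tri(*obs):
    A=0;b=0;L=[]
    for n,p in obs:
        c,d=ray(n,p);P=np.eye(3)-np.outer(d,d);A=A+P;b=b+P@c;L.append((c,P))
    X=np.linalg.solve(A,b);return X,[round(float(np.linalg.norm(P@(X-c)))*1e3,1) for c,P in L]
def proj(n,X):
    m=cams.camera_model(n);v=np.array(m['R'])@X+m['t'];return np.array([m['cx']+m['fx']*v[0]/v[2],m['cy']+m['fy']*v[1]/v[2]])
E
python3 - <<'E'
import cv2,numpy as np
s=cv2.imread('pics/scene0.png');d=cv2.imread('pics/side0.png')
a=cv2.resize(s[160:260,230:330],None,fx=4,fy=4,interpolation=cv2.INTER_CUBIC)
b=cv2.resize(d[140:240,300:400],None,fx=4,fy=4,interpolation=cv2.INTER_CUBIC)
c=cv2.resize(s[228:303,345:445],None,fx=4,fy=4)[:, :400][:200]
e=cv2.resize(d[245:345,325:425],None,fx=4,fy=4)[:200]
cv2.imwrite('pics/crop1.png',np.vstack([np.hstack([a,b]),np.hstack([c,e])]))
E
```

```text
(no output)
```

View pics/crop1.png

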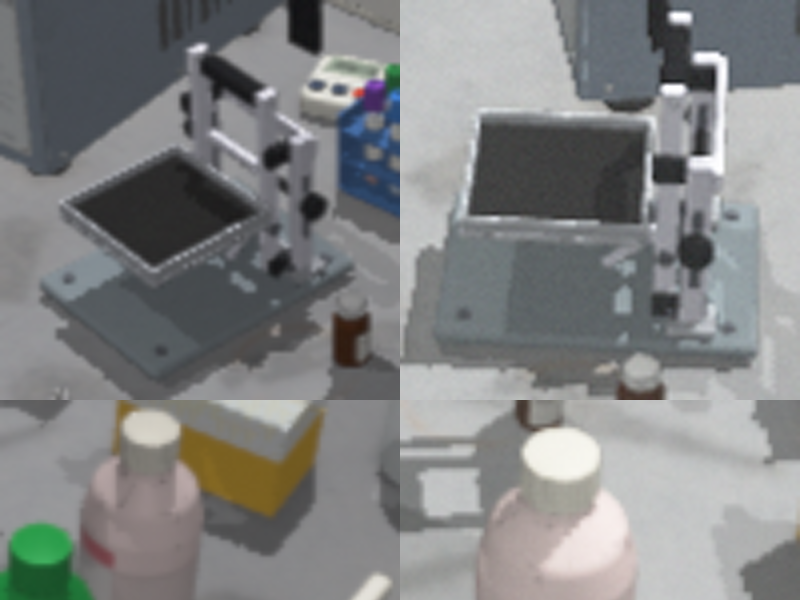

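View pics/wrist0.png

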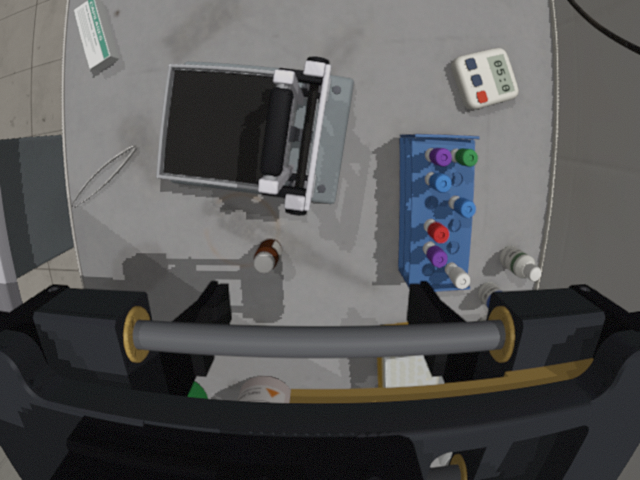

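The crop confirms the choice: a pale pink bottle with a cream cap. Its cap top is at scene (382.8,235) and side (365.3,258). The wrist view shows the grip bar from (284,85) to (271,180), the platform to its left and the amber vial at (267,255).

```bash
python3 - <<'E'
from h import *
print('cap',tri(('scene',(382.75,235)),('side',(365.25,258))))
for n,p in(('scene',(382.75,235)),('side',(365.25,258))):print(plane(n,p,.168))
print('bar scene',plane('scene',(288.5,179.5),.157),'side',plane('side',(369.5,152.5),.157))
a=plane('wrist',(283.5,85),.157);b=plane('wrist',(271,180),.157);print('bar wrist',a,b,(a+b)/2,np.degrees(np.arctan2(*(a-b)[:2])),np.linalg.norm(a-b))
# rim corners wrist (top 0.081)
for p in((170,65),(160,179)):print('rim',plane('wrist',p,.081))
for p in((115,205),(180,146)): print('rim sc',plane('scene',(230+p[0]/4,160+p[1]/4),.081))
C=[plane('scene',(230+x/4,160+y/4),.081) for x,y in((63,206),(155,275),(178,149))];print('scene rim corners',C)
C=[plane('side',(300+x/4,140+y/4),.081) for x,y in((75,112),(65,220),(252,118),(252,228))];print('side rim corners',C)
# black bar mask in wrist
im=cv2.imread('pics/wrist0.png')[60:210,225:330];g=im.max(2);m=(g<45).astype('uint8');k=cv2.findContours(m,cv2.RETR_EXTERNAL,cv2.CHAIN_APPROX_SIMPLE)[0]
for c in k:
  if cv2.contourArea(c)>100: print(cv2.minAreaRect(c))
for n,p in(('vial','267 258'),):print(n,plane('wrist',tuple(map(float,p.split())),.05))
E
```

```text
cap (array([ 0.55363993, -0.2423242 ,  0.16776552]), [1.5, 1.5])
[ 0.55185009 -0.24402302  0.168     ]
[ 0.55421468 -0.24056041  0.168     ]
bar scene [0.59389364 0.07290396 0.157     ] side [0.60015725 0.08542702 0.157     ]
bar wrist [0.60340815 0.11027277 0.157     ] [0.59516341 0.05199457 0.157     ] [0.59928578 0.08113367 0.157     ] 8.052311093379625 0.05885851455631896
rim [0.49895558 0.14610294 0.081     ]
rim [0.48668215 0.04758158 0.081     ]
rim sc [0.51714426 0.11131105 0.081     ]
rim sc [0.59254822 0.12311919 0.081     ]
scene rim corners [array([0.49472255, 0.13658705, 0.081     ]), array([0.48105616, 0.04194667, 0.081     ]), array([0.58914619, 0.12182245, 0.081     ])]
side rim corners [array([0.49655632, 0.14393344, 0.081     ]), array([0.48588565, 0.04686328, 0.081     ]), array([0.59442295, 0.13146175, 0.081     ]), array([0.58367605, 0.03332341, 0.081     ])]
((33.5, 68.0), (110.0, 67.0), 90.0)
((72.90731811523438, 76.73414611816406), (40.91752624511719, 128.84335327148438), 14.470293045043945)
vial [ 0.57486934 -0.03406013  0.05      ]
```

>>> {"method": "servo_tool", "body": {
  "moves": "0.035 -0.01 0 3 0.05; 0.07 -0.02 0 6 0.05; 0.081 -0.025 0.01 7.3 0.05; 0.081 -0.025 0.01 7.3 0.05; 0.081 -0.025 0.01 7.3 0.05; 0.081 -0.025 0.01 7.3 0.05",
  "grip_force": 25
}}

```text
time: 0.65
position: [0.6006, 0.0802, 0.2127]
tool_rot: [0.751, 0.661, -0.0, 0.0]
ft_force: [-0.5, 0.5, 0.5]
grip_width: 0.0553
grip_force: 0.0
```

```bash
python3 - <<'E'
from h import *
o=get_obs();m=cams.camera_model('wrist');im=cams.camera('wrist');cv2.imwrite('pics/w1.png',im);print(o['position'],o['tool_rot'],m['R'],m['t'])
E
```

```text
[0.6006189  0.08015796 0.21266738] [ 7.50588526e-01  6.60769729e-01 -6.72497545e-06  4.80053605e-04] [[ 9.91792617e-01 -1.27856869e-01 -1.61083754e-04]
 [-1.22706096e-01 -9.52190286e-01  2.79780046e-01]
 [-3.59251830e-02 -2.77464018e-01 -9.60064112e-01]] [-0.58544177  0.11954928  0.42469776]
```

View pics/w1.png

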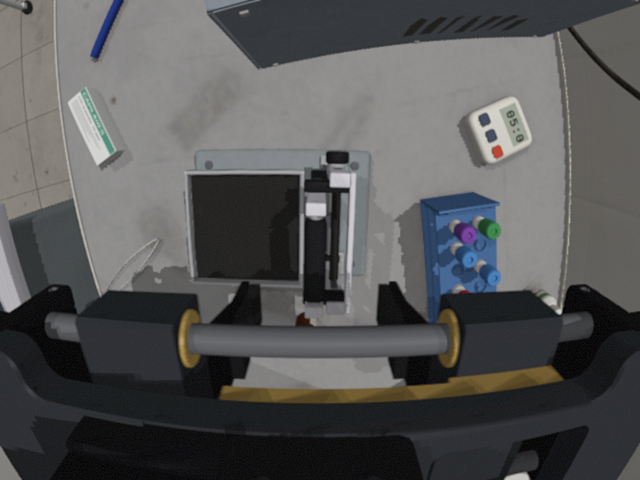

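The wrist view shows the riser square to the gripper. The bar's middle line is near column 316, running from row 217 to about row 303.

```bash
python3 - <<'E'
from h import *
o=get_obs();R=cv2.Rodrigues(np.zeros(3))[0]
from scipy.spatial.transform import Rotation as Ro
T=Ro.from_quat(o['tool_rot']).as_matrix();p=o['position']
for n,q,z in(('bar far',(315.5,217),.159),('bar near L',(304,297),.159),('bar near R',(326,297),.159),('bar far L',(304.5,220),.159),('bar far R',(327,220),.159),('stile far',(317,208),.162),('stile near',(315,311),.162),('rimFL',(186,172),.081),('rimNL',(191,282),.081),('rimFR',(304,170),.081),('rimNR',(302,284),.081)):
    X=plane('wrist',q,z);print(n,np.round(X,4),np.round(T.T@(X-p),4))
E
```

```text
bar far [0.603  0.1106 0.159 ] [ 0.0308 -0.0019  0.0539]
bar near L [0.589  0.0603 0.159 ] [-0.0209 -0.0094  0.0539]
bar near R [0.6028 0.0585 0.159 ] [-0.0209  0.0045  0.0539]
bar far L [0.5963 0.1097 0.159 ] [ 0.029  -0.0085  0.0538]
bar far R [0.6095 0.1079 0.159 ] [0.029  0.0049 0.0539]
stile far [0.6047 0.1164 0.162 ] [ 0.0368 -0.001   0.0509]
stile near [0.5948 0.051  0.162 ] [-0.0294 -0.0024  0.0509]
rimFL [0.4996 0.1463 0.081 ] [ 0.0531 -0.1091  0.1317]
rimNL [0.4829 0.0509 0.081 ] [-0.0437 -0.1135  0.1317]
rimFR [0.5962 0.1329 0.081 ] [ 0.0521 -0.0117  0.1318]
rimNR [0.5811 0.0377 0.081 ] [-0.0442 -0.0144  0.1319]
```

>>> {"method": "servo_tool", "body": {
  "moves": "0.004 -0.002 0.015 1.3 0.05; 0.004 -0.002 0.035 1.3 0.05; 0.004 -0.002 0.055 1.3 0.05; 0.004 -0.002 0.07 1.3 0.05; 0.004 -0.002 0.078 1.3 0.05; 0.004 -0.002 0.079 1.3 0.05; 0.004 -0.002 0.079 1.3 0.03; 0.004 -0.002 0.079 1.3 0.015; 0.004 -0.002 0.079 1.3 0.008; 0.004 -0.002 0.079 1.3 0.005",
  "grip_force": 30
}}

```text
time: 1.53
position: [0.5993, 0.0852, 0.1347]
tool_rot: [0.758, 0.652, 0.001, 0.001]
ft_force: [-0.4, 0.1, 0.9]
grip_width: 0.0308
grip_force: 0.0
```

>>> {"method": "servo_tool", "body": {
  "moves": "0 0 0 0 0.005; 0 0 0 0 0.005; 0 0 0 0 0.005; 0 0 0 0 0.005"
}}

```text
time: 1.87
position: [0.5986, 0.0853, 0.134]
tool_rot: [0.758, 0.652, 0.0, 0.0]
ft_force: [-0.7, 0.3, 2.5]
grip_width: 0.0136
grip_force: 30.0
```

>>> {"method": "servo_tool", "body": {
  "moves": "0 0 -0.002 0 0.005; 0 0 -0.006 0 0.005; 0 0 -0.01 0 0.005; 0 0 -0.014 0 0.005; 0 0 -0.018 0 0.005; 0 0 -0.022 0 0.005; 0 0 -0.026 0 0.005; 0 0 -0.030 0 0.005; 0 0 -0.034 0 0.005; 0 0 -0.036 0 0.005"
}}

```text
time: 2.7
position: [0.5986, 0.0853, 0.1702]
tool_rot: [0.758, 0.652, 0.0, 0.0]
ft_force: [2.5, 0.6, -5.2]
grip_width: 0.0138
grip_force: 30.0
```

>>> {"method": "servo_tool", "body": {
  "moves": "0 0 -0.004 0 0.005; 0 0 -0.008 0 0.005; 0 0 -0.012 0 0.005; 0 0 -0.016 0 0.005; 0 0 -0.020 0 0.005; 0 0 -0.024 0 0.005; 0 0 -0.028 0 0.005; 0 0 -0.032 0 0.005; 0 0 -0.035 0 0.005; 0 0 -0.037 0 0.005"
}}

```text
time: 3.53
position: [0.5986, 0.0853, 0.2071]
tool_rot: [0.758, 0.652, 0.0, 0.0]
ft_force: [2.5, 2.1, -5.5]
grip_width: 0.0135
grip_force: 30.0
```

>>> {"method": "servo_tool", "body": {
  "moves": "0 0 0 0 0.005; 0 0 0 0 0.005; 0 0 0 0 0.005; 0 0 0 0 0.005; 0 0 0 0 0.005"
}}

```text
time: 3.95
position: [0.5986, 0.0853, 0.2065]
tool_rot: [0.758, 0.652, 0.0, -0.0]
ft_force: [2.9, 2.1, -3.3]
grip_width: 0.0134
grip_force: 30.0
```

>>> {"method": "servo_tool", "body": {
  "moves": "0 0 0.001 0 0.005; 0 0 0.002 0 0.005; 0 0 0.003 0 0.005; 0 0 0.004 0 0.005; 0 0 0.005 0 0.005; 0 0 0.006 0 0.005; 0 0 0.007 0 0.005; 0 0 0.008 0 0.005",
  "grip_force": 16
}}

```text
time: 4.62
position: [0.5986, 0.0853, 0.1985]
tool_rot: [0.758, 0.652, 0.0, 0.0]
ft_force: [3.8, 2.2, -4.3]
grip_width: 0.0138
grip_force: 16.0
```

>>> {"method": "servo_tool", "body": {
  "moves": "0 0 0.001 0 0.005; 0 0 0.002 0 0.005; 0 0 0.003 0 0.005"
}}

```text
time: 4.87
position: [0.5986, 0.0853, 0.1955]
tool_rot: [0.758, 0.652, 0.0, 0.0]
ft_force: [2.9, 1.5, -3.9]
grip_width: 0.014
grip_force: 16.0
```

>>> {"method": "servo_tool", "body": {
  "moves": "0 0 0.001 0 0.005; 0 0 0.002 0 0.005; 0 0 0.003 0 0.005"
}}

```text
time: 5.12
position: [0.5986, 0.0853, 0.1925]
tool_rot: [0.758, 0.652, 0.0, 0.0]
ft_force: [3.6, 2.2, -4.3]
grip_width: 0.014
grip_force: 16.0
```

Section is at about 0.0585, with no contact yet.

>>> {"method": "servo_tool", "body": {
  "moves": "0 0 0.001 0 0.005; 0 0 0.002 0 0.005; 0 0 0.003 0 0.005"
}}

```text
time: 5.37
position: [0.5986, 0.0853, 0.1895]
tool_rot: [0.758, 0.652, 0.0, 0.0]
ft_force: [3.9, 2.4, -3.8]
grip_width: 0.0137
grip_force: 16.0
```

>>> {"method": "servo_tool", "body": {
  "moves": "0 0 0.001 0 0.005; 0 0 0.002 0 0.005"
}}

```text
time: 5.53
position: [0.5985, 0.0853, 0.1875]
tool_rot: [0.758, 0.652, 0.0, -0.0]
ft_force: [3.0, 1.9, -3.7]
grip_width: 0.0138
grip_force: 16.0
```

>>> {"method": "servo_tool", "body": {
  "moves": "0 0 0.001 0 0.005; 0 0 0.002 0 0.005; 0 0 0.003 0 0.005"
}}

```text
time: 5.78
position: [0.5986, 0.0853, 0.1867]
tool_rot: [0.758, 0.652, 0.0, 0.0]
ft_force: [-1.5, 1.7, 12.3]
grip_width: 0.0139
grip_force: 16.0
```

The pawl has landed: +12 N at a section height of about 0.053. I'll ease the force off, then check that the rung carries it.

>>> {"method": "servo_tool", "body": {
  "moves": "0 0 -0.001 0 0.005; 0 0 -0.0015 0 0.005; 0 0 -0.0015 0 0.005; 0 0 -0.0015 0 0.005"
}}

```text
time: 6.12
position: [0.5986, 0.0853, 0.1869]
tool_rot: [0.758, 0.652, 0.0, 0.0]
ft_force: [0.8, 2.1, 6.2]
grip_width: 0.0137
grip_force: 16.0
```

>>> {"method": "servo_tool", "body": {
  "moves": "0 0 -0.0007 0 0.016; 0 0 -0.0007 0 0.018; 0 0 -0.0007 0 0.022; 0 0 -0.0007 0 0.03; 0 0 -0.0007 0 0.036; 0 0 -0.0007 0 0.036; 0 0 -0.0007 0 0.036; 0 0 -0.0007 0 0.036"
}}

```text
time: 6.78
position: [0.5984, 0.0852, 0.1866]
tool_rot: [0.758, 0.652, -0.0, -0.0]
ft_force: [-0.7, -0.4, -0.0]
grip_width: 0.0353
grip_force: 0.0
```

>>> {"method": "servo_tool", "body": {
  "moves": "0 0 -0.01 0 0.036; 0 0 -0.03 0 0.036; 0 0 -0.05 0 0.036; 0 0 -0.08 0 0.036; 0 0 -0.11 0 0.036; 0 0 -0.12 0 0.036; 0 0 -0.12 0 0.036"
}}

```text
time: 7.37
position: [0.6005, 0.0853, 0.311]
tool_rot: [0.758, 0.652, 0.003, 0.003]
ft_force: [0.4, -0.3, -0.4]
grip_width: 0.0357
grip_force: 0.0
```

```bash
python3 - <<'E'
from h import *
s=cams.camera('scene');d=cams.camera('side');w=cams.camera('wrist');cv2.imwrite('pics/w2.png',w)
cv2.imwrite('pics/s2.png',s);cv2.imwrite('pics/d2.png',d)
f=lambda i:cv2.resize(i,(400,400),interpolation=cv2.INTER_CUBIC)
cv2.imwrite('pics/c2.png',np.vstack([np.hstack([f(s[150:250,230:330]),f(d[120:220,300:400])]),]))
E
```

```text
(no output)
```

View pics/c2.png

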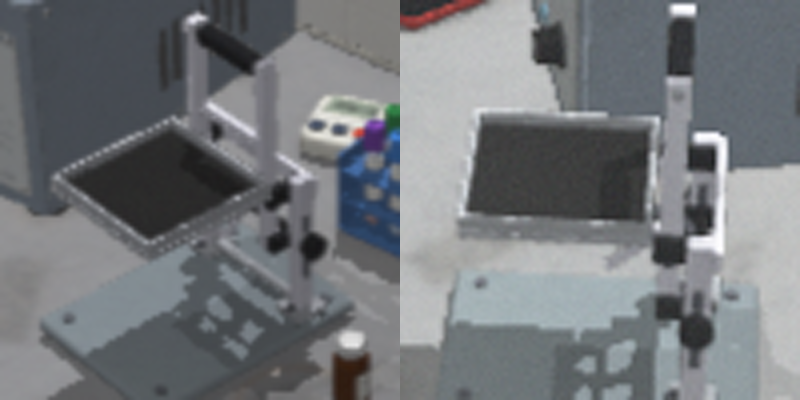

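The section is still up and hanging on the upper rung. The side crop shows the platform rim corners at (76,112), (63,222), (258,118) and (252,232).

```bash
python3 - <<'E'
from h import *
z=.134
C=np.array([plane('side',(300+x/4,120+y/4),z) for x,y in((76,112),(63,220),(258,117),(252,230))]);print(C.round(4),C.mean(0))
C=np.array([plane('scene',(230+x/4,150+y/4),z) for x,y in((55,180),(150,250),(180,121))]);print(C.round(4),(C[1]+C[2])/2)
print('green',tri(('scene',(355,265)),('side',(296,265))))
print('pump',plane('side',(355,343),.165))
E
```

```text
[[0.4977 0.1439 0.134 ]
 [0.4855 0.0456 0.134 ]
 [0.5958 0.1323 0.134 ]
 [0.5814 0.0304 0.134 ]] [0.54010296 0.08804602 0.134     ]
[[0.4939 0.1369 0.134 ]
 [0.4792 0.0407 0.134 ]
 [0.5936 0.121  0.134 ]] [0.53642802 0.08081334 0.134     ]
green (array([ 0.43733672, -0.25045256,  0.16608447]), [2.2, 2.2])
pump [ 0.51969564 -0.41477906  0.165     ]
```

View pics/w2.png

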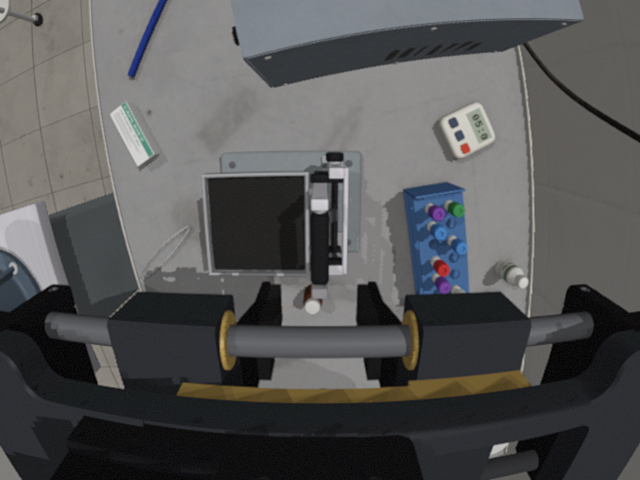

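The wrist view shows the raised platform, empty, and the vial untouched at (312,305). Going to the bottle now.

>>> {"method": "servo_tool", "body": {
  "moves": "-0.03 0 0 0 0.07; -0.07 0 0 0 0.07; -0.11 0.002 0 0 0.07; -0.15 0.003 0 0 0.07; -0.19 0.004 0 0 0.07; -0.23 0.005 0.01 0 0.07; -0.27 0.005 0.03 0 0.07; -0.305 0.005 0.05 0 0.07; -0.325 0.005 0.06 0 0.07; -0.3305 0.005 0.06 0 0.07"
}}

```text
time: 8.35
position: [0.5505, -0.2448, 0.2412]
tool_rot: [0.76, 0.65, -0.002, -0.005]
ft_force: [-0.8, -0.3, -0.3]
grip_width: 0.0695
grip_force: 0.0
```

>>> {"method": "servo_tool", "body": {
  "moves": "0 0 0 0 0.07; 0 0 0 0 0.07; 0 0 0 0 0.07; 0 0 0 0 0.07"
}}

```text
time: 8.68
position: [0.5546, -0.2407, 0.2474]
tool_rot: [0.757, 0.653, 0.0, 0.0]
ft_force: [-0.8, -0.1, -0.1]
grip_width: 0.0701
grip_force: 0.0
```

```bash
python3 - <<'E'
from h import *
print(get_obs()['position']);w=cams.camera('wrist');cv2.imwrite('pics/w3.png',w);d=cams.camera('side');cv2.imwrite('pics/d3.png',d)
cv2.imwrite('pics/c3.png',np.hstack([cv2.resize(w[140:480,120:520],(400,340)),cv2.resize(d[180:350,265:465],(400,340))]))
# cap in wrist
m=cams.camera_model('wrist')
from scipy.spatial.transform import Rotation as Ro
v=m['R']@np.array([.5536,-.2423,.168])+m['t'];th=np.arccos(v[2]/np.linalg.norm(v));u=v[:2]/np.hypot(*v[:2])*th*m['fx'];print('cap expected px',u[0]+m['cx'],u[1]+m['cy'])
E
```

```text
[ 0.55464613 -0.24067095  0.24744487]
cap expected px 317.48479606299077 255.38173767942746
```

View pics/c3.png

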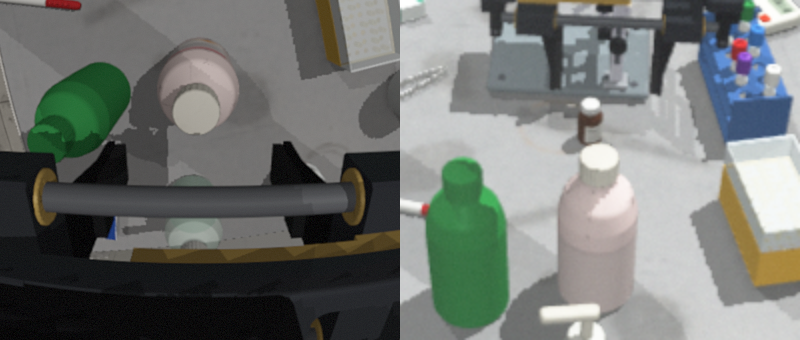

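The wrist crop shows the pink bottle's cap centred between the fingers at full-image (316,252), within 2 mm of expectation. The green one is well clear. Descending.

>>> {"method": "servo_tool", "body": {
  "moves": "0 -0.001 0.02 0 0.07; 0 -0.001 0.05 0 0.07; 0 -0.001 0.075 0 0.07; 0 -0.001 0.09 0 0.07; 0 -0.001 0.098 0 0.07; 0 -0.001 0.1 0 0.07; 0 -0.001 0.1 0 0.06; 0 -0.001 0.1 0 0.045; 0 -0.001 0.1 0 0.035; 0 -0.001 0.1 0 0.025",
  "grip_force": 30
}}

```text
time: 9.62
position: [0.5538, -0.2425, 0.1481]
tool_rot: [0.758, 0.652, 0.0, 0.001]
ft_force: [-0.5, 0.3, -0.4]
grip_width: 0.051
grip_force: 0.0
```

>>> {"method": "servo_tool", "body": {
  "moves": "0 0 0 0 0.02; 0 0 0 0 0.02; 0 0 0 0 0.02; 0 0 0 0 0.02; 0 0 0 0 0.02"
}}

```text
time: 10.03
position: [0.5534, -0.2423, 0.1472]
tool_rot: [0.758, 0.652, 0.0, 0.0]
ft_force: [0.1, 1.3, 2.3]
grip_width: 0.0333
grip_force: 30.0
```

>>> {"method": "servo_tool", "body": {
  "moves": "0 0 -0.005 0 0.02; 0 0 -0.015 0 0.02; 0 0 -0.03 0 0.02; 0 0 -0.05 0 0.02; 0 0 -0.075 0 0.02; 0 0 -0.1 0 0.02; 0 0 -0.125 0 0.02; 0 0 -0.15 0 0.02; 0 0 -0.165 0 0.02; 0 0 -0.17 0 0.02",
  "grip_force": 40
}}

```text
time: 10.87
position: [0.5539, -0.2426, 0.3201]
tool_rot: [0.758, 0.652, 0.001, 0.002]
ft_force: [0.8, 1.0, -4.7]
grip_width: 0.0332
grip_force: 40.0
```

>>> {"method": "servo_tool", "body": {
  "moves": "0.005 0 -0.015 0 0.02; 0.015 -0.001 -0.025 0 0.02; 0.035 -0.003 -0.03 0 0.02; 0.06 -0.006 -0.03 0 0.02; 0.085 -0.01 -0.03 0 0.02; 0.11 -0.015 -0.03 0 0.02; 0.135 -0.02 -0.03 0 0.02; 0.155 -0.025 -0.03 0 0.02; 0.165 -0.03 -0.03 0 0.02; 0.17 -0.03 -0.03 0 0.02"
}}

```text
time: 11.7
position: [0.5471, -0.0672, 0.3461]
tool_rot: [0.757, 0.653, -0.001, -0.001]
ft_force: [0.0, 0.8, -3.2]
grip_width: 0.0332
grip_force: 40.0
```

>>> {"method": "servo_tool", "body": {
  "moves": "0.005 -0.001 0 0 0.02; 0.018 -0.004 0 0 0.02; 0.038 -0.008 0 0 0.02; 0.063 -0.014 0 0 0.02; 0.088 -0.02 0 0 0.02; 0.113 -0.026 0 0 0.02; 0.135 -0.03 0 0 0.02; 0.15 -0.033 0 0 0.02; 0.156 -0.033 0 0 0.02; 0.157 -0.033 0 0 0.02"
}}

```text
time: 12.53
position: [0.5399, 0.0914, 0.3467]
tool_rot: [0.758, 0.653, 0.0, 0.0]
ft_force: [0.6, 0.8, -3.8]
grip_width: 0.0331
grip_force: 40.0
```

>>> {"method": "servo_tool", "body": {
  "moves": "0 0 0.005 0 0.02; 0 0 0.01 0 0.02; 0 0 0.018 0 0.02; 0 0 0.026 0 0.02; 0 0 0.03 0 0.02; 0 0 0.03 0 0.02; 0 0 0.03 0 0.02"
}}

```text
time: 13.12
position: [0.5395, 0.0903, 0.3162]
tool_rot: [0.758, 0.652, -0.0, -0.0]
ft_force: [0.8, 0.6, -3.9]
grip_width: 0.0329
grip_force: 40.0
```

```bash
python3 - <<'E'
from h import *
o=get_obs();print(o['position'],o['ft_force']);s=cams.camera('scene');d=cams.camera('side')
f=lambda i:cv2.resize(i,(400,520),interpolation=cv2.INTER_CUBIC)
cv2.imwrite('pics/c4.png',np.hstack([f(s[130:260,220:320]),f(d[90:220,290:390])]))
E
```

```text
[0.53948574 0.09031294 0.31617974] [ 0.78871763  0.6402241  -3.85794344]
```

View pics/c4.png

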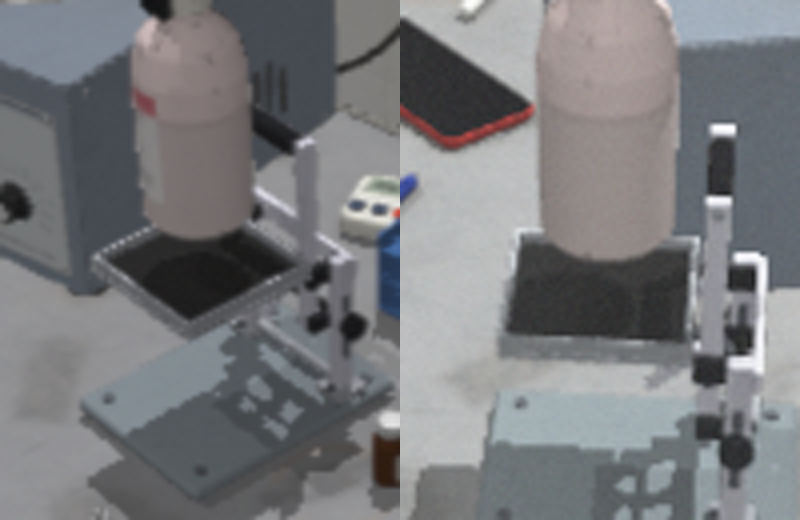

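The bottle hangs upright about 40 mm above the mat, centred on the platform in both views. Lowering until I feel contact, expected at TCP z of about 0.275.

>>> {"method": "servo_tool", "body": {
  "moves": "0 0 0.005 0 0.02; 0 0 0.01 0 0.02; 0 0 0.015 0 0.02; 0 0 0.02 0 0.02; 0 0 0.025 0 0.02; 0 0 0.03 0 0.02; 0 0 0.034 0 0.02; 0 0 0.036 0 0.02; 0 0 0.037 0 0.02"
}}

```text
time: 13.97
position: [0.5394, 0.0906, 0.2792]
tool_rot: [0.758, 0.652, -0.0, -0.0]
ft_force: [1.0, -1.2, -3.3]
grip_width: 0.0334
grip_force: 40.0
```

>>> {"method": "servo_tool", "body": {
  "moves": "0 0 0.001 0 0.02; 0 0 0.002 0 0.02; 0 0 0.003 0 0.02"
}}

```text
time: 14.22
position: [0.5399, 0.0906, 0.2769]
tool_rot: [0.758, 0.652, 0.0, 0.0]
ft_force: [-0.1, 0.0, -3.9]
grip_width: 0.0338
grip_force: 40.0
```

>>> {"method": "servo_tool", "body": {
  "moves": "0 0 0.0005 0 0.02; 0 0 0.001 0 0.02; 0 0 0.0015 0 0.02; 0 0 0.002 0 0.02"
}}

```text
time: 14.55
position: [0.5398, 0.0906, 0.2752]
tool_rot: [0.758, 0.652, 0.0, 0.0]
ft_force: [-0.9, -0.1, 0.1]
grip_width: 0.0332
grip_force: 40.0
```

>>> {"method": "servo_tool", "body": {
  "moves": "0 0 0.0005 0 0.02; 0 0 0.0005 0 0.02",
  "grip_force": 15
}}

```text
time: 14.72
position: [0.5399, 0.0906, 0.2751]
tool_rot: [0.758, 0.652, 0.0, 0.0]
ft_force: [-1.3, -0.2, 2.5]
grip_width: 0.0342
grip_force: 15.0
```

>>> {"method": "servo_tool", "body": {
  "moves": "0 0 0 0 0.036; 0 0 0 0 0.038; 0 0 0 0 0.042; 0 0 0 0 0.05; 0 0 0 0 0.06; 0 0 0 0 0.065; 0 0 0 0 0.065; 0 0 0 0 0.065"
}}

```text
time: 15.38
position: [0.5397, 0.0906, 0.2742]
tool_rot: [0.758, 0.652, -0.0, -0.0]
ft_force: [-0.0, -0.2, -0.4]
grip_width: 0.063
grip_force: 0.0
```

>>> {"method": "servo_tool", "body": {
  "moves": "0 0 -0.01 0 0.065; 0 0 -0.03 0 0.065; 0 0 -0.05 0 0.065; 0 0 -0.08 0 0.065; 0 0 -0.1 0 0.065; 0 0 -0.1 0 0.065; 0 0 -0.1 0 0.065; 0 0 -0.1 0 0.065"
}}

```text
time: 16.05
position: [0.539, 0.0906, 0.3738]
tool_rot: [0.758, 0.652, -0.0, -0.0]
ft_force: [-0.0, 0.3, -0.3]
grip_width: 0.0647
grip_force: 0.0
```

```bash
python3 - <<'E'
from h import *
o=get_obs();print(o['position'],o['ft_force']);s=cams.camera('scene');d=cams.camera('side')
f=lambda i:cv2.resize(i,(400,520),interpolation=cv2.INTER_CUBIC)
cv2.imwrite('pics/c5.png',np.hstack([f(s[130:260,220:320]),f(d[90:220,290:390])]))
E
```

```text
[0.53904065 0.09063438 0.37382481] [-0.02720935  0.26315098 -0.33733364]
```

View pics/c5.png

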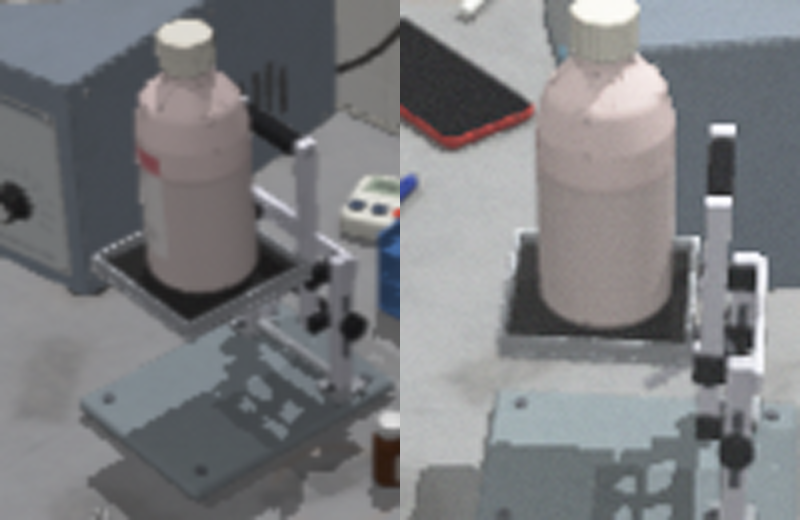

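The bottle stands upright inside the rim, the section hasn't moved, and the gripper is clear. Handing in.

```bash
python3 -c "
from rig import job
print(job.hand_in())"
```

```text
the job is handed in; nothing more can be done
None
```

The riser section is locked on its upper rung at about 0.053 m, the alcohol bottle stands upright on the platform, and the job is handed in at about 16 s on the robot's clock; I moved nothing else.

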